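# Load two dies into the sizer's spring magazine

### The job

Load the ring sizer's spring magazine: set the brass die in its mouth and press it down against the spring until the side catches snap over it and hold it when you let go, then do the same with the steel die on top of it. Press gently and stop when the pile reaches the bottom of its travel (never squeeze the dies together with more than 30 N), and leave everything else on the counter where it is.

Things in the scene. Friction and masses are not known exactly. Their poses are not given: they have to be found in the camera images.
- magazine: Fixed spring magazine: upright round cream barrel, 62 mm outside, bore 48 mm, open at the top, on a 130 x 100 x 14 mm cream base. Origin: centre of the base's underside, on the bore axis; z up. Rim at z = 80 mm, flared to a mouth about 55 mm wide (69 mm outside). Two dark catch blocks stand outside the barrel at its +x and -x sides, below the rim.
- mouth (a point): Centre of the magazine's mouth, on the bore axis at rim height (80 mm above its underside). A flat steel platform on a spring stands 2 to 13 mm below it when empty (differs each time, not known beforehand). Pressing it takes about 6 N at first and 10 N at the end of its 42 mm travel, where it meets a stiff rubber buffer (20 N per mm). Axes as the magazine.
- slot (a point): Top edge of the barrel at the magazine's +x slot, one of two. A sprung catch reaches 4 mm into the bore through each. Its flat lower face is 10 mm lower than the empty platform (12 to 23 mm below the rim); its top slopes, so a die pressed down pushes it aside (about 8 N extra for both, 14 N in all). Once the die's upper face is below the catches they snap over it; if not, the spring lifts it again.
- brass_die: Loose brass die: a round yellow disc, 46 mm in diameter, 15 mm thick, 190 g, with a dark 12 mm centre spot on both faces (flat and solid to the touch). Either face may be up. Origin: centre of its underside, z up. Starts lying in the tray. Alone in the magazine it can be pressed 17 mm past the catching point.
- steel_die: Loose steel die: a grey disc of the same shape and size as the brass die, 180 g. Origin: centre of its underside. Starts lying in the tray. On top of the brass die it can be pressed only 2 mm past the catching point before the platform meets its stiff buffer.
- tray: Fixed flat dark wooden tray lined with blue, 120 mm (its x) by 240 mm (its y), floor 5 mm above the counter, walls 4 mm thick and 7 mm high. Origin: centre of its underside. The two dies lie on its middle line along y, about 85 mm apart, either one at either place; its +y end holds the copper ring blank.
- ring_blank: Bystander: copper ring blank, 22 mm in diameter, 6 mm high, in the tray. Leave alone.
- punch: Bystander: steel punch 18 mm thick, 100 mm tall, standing point up. Leave alone.
- loupe: Bystander: black loupe, 36 mm in diameter, 32 mm tall. Leave alone.
- hammer: Bystander: small hammer lying on the counter, 200 mm long. Leave alone.
- polish: Bystander: jar of polish, 50 mm in diameter, 60 mm tall. Leave alone.
- gem_box: Bystander: white compartment box, 80 x 110 x 30 mm. Leave alone.
There are look-alikes about, which are no part of the job. There is more than one size of the magazine; the one meant has the size given above. There is more than one size of the brass_die; the job needs the smaller.

How it is judged:
On the way:
1. the brass die, alone, is held down by the catches with nothing pressing on it (z of brass_die in the frame of magazine between 0.037 and 0.055 m and horizontal distance between brass_die and magazine below 0.004 m and contact force between the fingers and brass_die below 0.1 N and linear speed of brass_die below 0.02 m/s and horizontal distance between steel_die and magazine above 0.06 m), for 0.2 s.
At the end, for the whole second after the job is handed in: Both dies lie level (within 0.08 rad) and still in the magazine's bore (within 4 mm of its axis), the steel one on the brass one, held down by the catches with nothing pressing on them: the steel die's underside 37 to 55 mm and the brass die's 22 to 40 mm above the magazine's underside (z of brass_die in the frame of magazine between 0.022 and 0.04 m and z of steel_die in the frame of magazine between 0.037 and 0.055 m and horizontal distance between each of brass_die, steel_die and magazine below 0.004 m and angle between the z axis of each of brass_die, steel_die and the z axis of magazine, either way round below 0.08 rad and linear speed of each of steel_die, brass_die below 0.02 m/s); the robot touches nothing.
It fails at once if the two dies are squeezed together with more than 30 N (contact force between steel_die and brass_die above 30 N).
It fails at once if a bystander is moved by more than 30 mm (distance of any of ring_blank, punch, loupe, hammer, polish, gem_box from where it was at the start of the episode above 0.03 m).
It also fails if it takes over 72 s, if anything falls off the work surface, if the arm or the gripper's body presses on something with over 40 N, if the wrist force passes 120 N, or if a joint passes its speed limit or range.

### The arm

A 7-joint arm with a two-finger parallel gripper is mounted at the origin on the work surface. World frame = base frame: x ahead of the robot, y to its left, z up, the work surface at z = 0. Lengths are in m, angles in rad, forces in N, time in s.
With the tool pointing down it reaches from about 0.425 to 0.925 m from the base axis. Payload 6.8 kg.
Tool frame: the origin (TCP) lies between the finger pads; the fingertips stand 25 mm ahead of it and the grasp point (between the pads) lies 6 mm ahead of it; z points along the fingers, y is the line along which they close (so a half turn about z gives the same grasp; the last joint's range is limited). The gripper opens to 85 mm and grips with 20 to 120 N. Pads are 22 mm wide; open, the fingers measure 114 mm over their backs; the gripper's body (76 mm by 85 mm) begins 54 mm behind the grasp point. The pads swing forward as they close: fully open they stand 13 mm farther back than shut.
Start: joints at [1.084, 0.477, 0.022, 1.555, -0.011, 1.109, -0.083], TCP at [0.25, -0.627, 0.256] pointing down, gripper open.
Joint ranges: [-2.96, 2.96], [-0.34, 2.1], [-1.41, 1.46], [0.24, 2.44], [-1.37, 4.51], [0.17, 1.92], [-2.96, 2.96]. Speed limits (rad/s): [2.39, 2.39, 3.14, 3.14, 3.14, 3.14, 3.14].

### API

Orientations are given as a 3x3 rotation matrix whose columns are the frame's x, y, z axes.
In Python, from station import movep, move_straight, movej, command_gripper, wait, ik, read_camera, PlanningError, finish_job, get_time_s, get_joints, get_qd, get_joint_efforts, get_tcp_pos, get_tcp_rot, get_wrist_force, get_torque, get_gripper_width, get_finger_force gives the robot as it stands. Calls block until the motion is done:
- movep(position, orientation): joint-space move of the TCP to a pose.
- move_straight(position, rot=None, vel=0.15): straight line of the TCP; rot=None keeps the orientation; vel is the mean speed in m/s.
- movej(angles): joint-space move.
- command_gripper(opening, force=None): finger opening in m; force is the grip in N (None keeps the last); returns when the fingers have stopped.
- wait(seconds).
- ik(position, orientation): joint angles nearest the present ones, or None.
- read_camera(name): name is "scene" or "top" or "wrist"; returns a dict with "color" (384x512x3 uint8, blue, green, red), "fovy" (degrees; the focal length in pixels is half the picture's height over the tangent of half this angle, whatever the lens; pixels are square), "cx", "cy" (the principal point, pixels), "rvec" (rotation vector, rad) and "tvec" (3), from world to camera coordinates, as OpenCV has them. Camera axes: x right, y down, z forward; pixel columns grow to the right and rows downward; lengths in m; the calibration is good to about 2 mm. The wrist camera is an equidistant fisheye: a pixel r from the principal point sees the ray r / f radians off the axis. A picture is of the moment at which its call begins. There is no depth.
A pose or a line that the arm cannot do raises PlanningError and nothing moves.
- finish_job(): hands the job in; it is judged then, once.
Readings, each from a call of its own:
- get_time_s(): time.
- get_joints(): joint angles.
- get_qd(): joint speeds.
- get_joint_efforts(): joint torques, N m.
- get_tcp_pos(): TCP position.
- get_tcp_rot(): TCP orientation.
- get_wrist_force(): force on the tool from outside, world axes, zero at the start.
- get_torque(): the same for the moment, N m.
- get_gripper_width(): finger opening in m.
- get_finger_force(): force on a finger pad.
Only numpy, scipy, OpenCV 4.12 (cv2) and the standard library are available. Lean on these libraries where they do the work, as an engineer would, in place of code of your own. Each camera call takes 0.05 s, during which the arm holds its last target. There are 200 camera calls.

## Working session

There is one attempt and no reset: what is moved stays moved. The work goes in short steps, each a Python script; the robot and the scene stay as the last script left them, time stands still between calls to the robot, and variables do not carry over. Pictures are saved under pics/ and viewed, at most 12 in all, crops included, and the job is handed in when it is done.

```bash
mkdir -p pics; ls
cat > h.py <<'E'
import numpy as np, cv2
from station import *
def cam(n,save=None):
    c=read_camera(n)
    if save: cv2.imwrite('pics/'+save,c['color'])
    return c
def ray(c,u,v,fish=False):
    f=c['color'].shape[0]/2/np.tan(np.radians(c['fovy'])/2)
    x,y=(u-c['cx']),(v-c['cy'])
    if fish:
        r=np.hypot(x,y);t=r/f;d=np.array([x/max(r,1e-9)*np.sin(t),y/max(r,1e-9)*np.sin(t),np.cos(t)])
    else: d=np.array([x/f,y/f,1.])
    R=cv2.Rodrigues(np.array(c['rvec'],float))[0];t=np.array(c['tvec'],float).ravel()
    return -R.T@t,R.T@d
def onz(c,u,v,z,fish=False):
    o,d=ray(c,u,v,fish);return o+d*(z-o[2])/d[2]
E
python3 - <<'E'
from h import *
a=cam('top','top0.png');b=cam('scene','scene0.png');
for c in(a,b):print(c['fovy'],c['cx'],c['cy'],ray(c,c['cx'],c['cy']))
E
```

```text
pics
51.74097053391644 249.5839688841691 194.10651379803355 (array([ 0.35154107, -0.06683155,  1.29164244]), array([ 0.16206812, -0.02524496, -0.9864566 ]))
49.891533510675735 253.52389649014737 191.7412741053671 (array([ 1.27473829, -0.2234772 ,  0.83417803]), array([-0.67163896,  0.15087764, -0.72535305]))
```

View pics/top0.png

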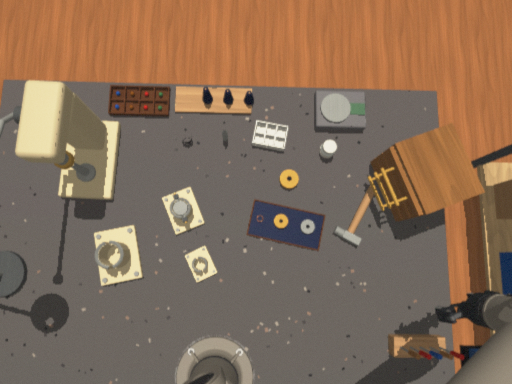

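View pics/scene0.png

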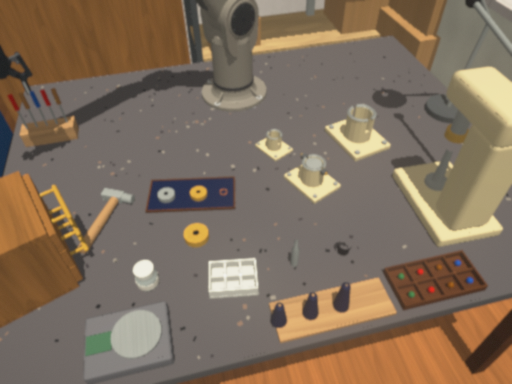

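Candidates: magazines in top view at (183,210), (118,255) and (201,264); brass discs at (281,221) in the tray and (289,179) on the counter; steel die (308,227) in the tray, with the grey platform at (181,208) as a look-alike. Next I measure sizes and check a crop.

Run:
```python
from h import *
a=cam('top');b=cam('scene')
im=a['color'];hsv=cv2.cvtColor(im,cv2.COLOR_BGR2HSV)
m=cv2.inRange(hsv,(15,25,120),(40,140,255)); 
for nm,mask,z in(('cream',m,.014),('brass',cv2.inRange(hsv,(15,150,120),(35,255,255)),.02)):
    for k in cv2.findContours(mask,cv2.RETR_EXTERNAL,cv2.CHAIN_APPROX_NONE)[0]:
        if cv2.contourArea(k)<100: continue
        (u,v),(w,h),an=cv2.minAreaRect(k)
        if w>70 or h>70: continue
        bp=cv2.boxPoints(((u,v),(w,h),an));P=np.array([onz(a,*p,z) for p in bp])
        print(nm,(int(u),int(v)),P.mean(0).round(4),np.linalg.norm(P[1]-P[0]).round(3),np.linalg.norm(P[2]-P[1]).round(3),P[:,:2].round(3).tolist())
c1=cv2.resize(im[150:290,90:340],None,fx=3,fy=3,interpolation=cv2.INTER_CUBIC)
cv2.imwrite('pics/c1.png',c1)
c2=cv2.resize(b['color'][95:255,140:400],None,fx=3,fy=3,interpolation=cv2.INTER_CUBIC)
cv2.imwrite('pics/c2.png',c2)
```

```text
cream (488, 359) [ 0.0554 -0.8512  0.014 ] 0.139 0.144 [[-0.015, -0.775], [0.124, -0.785], [0.126, -0.929], [-0.014, -0.916]]
cream (402, 345) [ 0.0953 -0.5839  0.014 ] 0.06 0.063 [[0.125, -0.554], [0.128, -0.614], [0.066, -0.614], [0.062, -0.554]]
cream (200, 263) [0.3361 0.0529 0.014 ] 0.079 0.102 [[0.364, 0.111], [0.398, 0.04], [0.308, -0.005], [0.274, 0.065]]
cream (117, 254) [0.3597 0.3164 0.014 ] 0.138 0.179 [[0.434, 0.405], [0.459, 0.269], [0.285, 0.229], [0.261, 0.362]]
cream (359, 213) [ 0.5053 -0.4599  0.014 ] 0.146 0.029 [[0.445, -0.415], [0.577, -0.478], [0.565, -0.505], [0.434, -0.442]]
cream (182, 209) [0.5065 0.1168 0.014 ] 0.107 0.135 [[0.547, 0.193], [0.589, 0.095], [0.466, 0.041], [0.424, 0.138]]
cream (496, 174) [ 0.6465 -0.9281  0.014 ] 0.1 0.083 [[0.687, -0.882], [0.689, -0.982], [0.606, -0.974], [0.604, -0.875]]
cream (328, 146) [ 0.7304 -0.3604  0.014 ] 0.061 0.049 [[0.754, -0.33], [0.755, -0.391], [0.707, -0.39], [0.705, -0.33]]
cream (270, 129) [ 0.7833 -0.165   0.014 ] 0.122 0.074 [[0.819, -0.104], [0.822, -0.226], [0.748, -0.226], [0.745, -0.105]]
brass (280, 221) [ 0.4746 -0.2005  0.02  ] 0.042 0.039 [[0.494, -0.179], [0.494, -0.222], [0.456, -0.222], [0.455, -0.18]]
brass (288, 178) [ 0.6151 -0.2265  0.02  ] 0.056 0.057 [[0.643, -0.198], [0.644, -0.255], [0.587, -0.254], [0.586, -0.199]]
brass (387, 187) [ 0.5932 -0.5532  0.02  ] 0.094 0.136 [[0.637, -0.486], [0.676, -0.572], [0.549, -0.62], [0.512, -0.535]]
```

View pics/c1.png

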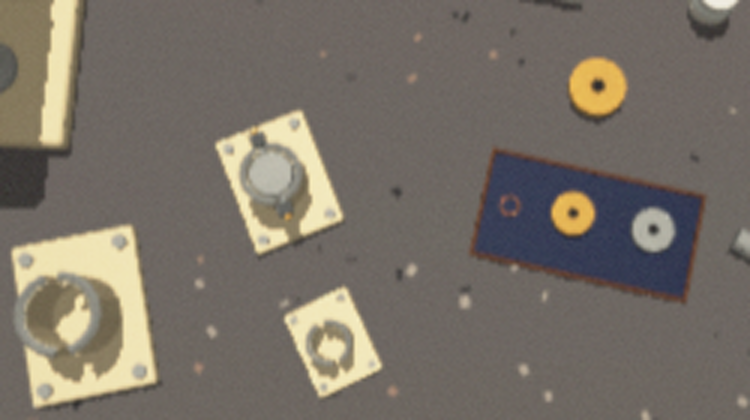

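View pics/c2.png

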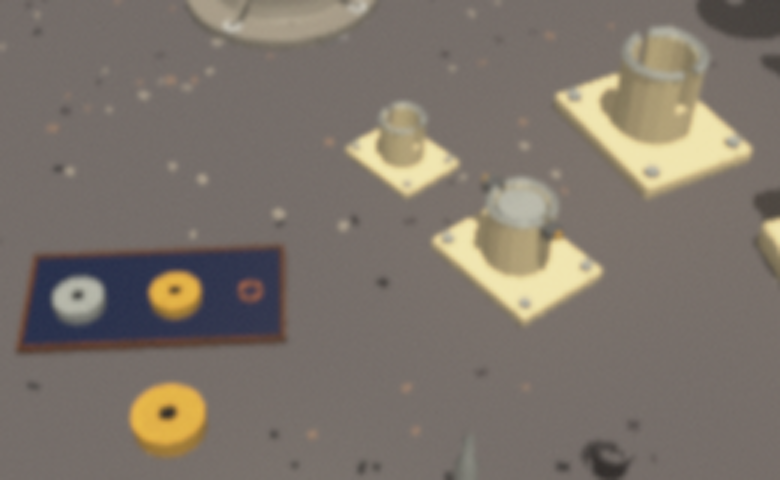

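The crop confirms the sizes. The middle magazine at (182,209) has a 107x135 mm base, against 79x102 and 138x179 for the others. The brass die in the tray at (280,221) is about 42 mm, against 57 mm for the one outside. Next, wrist views over the magazine and tray.

Run:
```python
from h import *
print(get_time_s(),get_tcp_rot().round(3) if hasattr(get_tcp_rot(),'round') else get_tcp_rot())
a=cam('top')
for u,v,z in((281,221,.02),(308,226.5,.02),(180,208,.08)):print(onz(a,u,v,z).round(4))
def R(th): # tool y at world angle th, z down
    y=np.array([np.cos(th),np.sin(th),0]);z=np.array([0,0,-1.]);return np.column_stack([np.cross(y,z),y,z])
for nm,p in(('tray',(.475,-.23,.22)),('mag',(.50,.12,.26))):
    for d in(0,45,90,114,135,-156+90,-90,-45):
        q=ik(np.array(p),R(np.radians(d)));print(nm,d,None if q is None else np.round(q,2))
p=np.array([.475,-.23,.24]);movep(p,R(np.radians(-90)));b=cam('wrist','w1.png');print(b['fovy'],b['cx'],b['cy'],get_time_s())
```

```text
0.2 [[ 0.929  0.37  -0.   ]
 [ 0.37  -0.929  0.001]
 [-0.    -0.001 -1.   ]]
[ 0.4745 -0.2021  0.02  ]
[ 0.4583 -0.2895  0.02  ]
[0.5032 0.1151 0.08  ]
tray 0 [ 0.67  0.31 -0.41  1.92  0.15  0.94  0.19]
tray 45 [ 0.77  0.32 -0.52  1.92  0.2   0.95  0.94]
tray 90 [ 0.88  0.35 -0.67  1.91  0.26  0.97  1.67]
tray 114 [ 1.23  0.54 -1.18  1.89  0.56  1.1   1.82]
tray 135 [ 1.23  0.54 -1.18  1.89  0.56  1.1   2.19]
tray -66 [ 0.48  0.28 -0.18  1.93  0.06  0.93 -0.88]
tray -90 [ 0.43  0.28 -0.11  1.94  0.04  0.92 -1.28]
tray -45 [ 0.54  0.29 -0.25  1.93  0.09  0.93 -0.54]
mag 0 [ 0.34  0.31 -0.84  1.89  0.27  1.05 -0.6 ]
mag 45 [ 0.41  0.34 -0.93  1.88  0.31  1.07  0.15]
mag 90 [ 0.49  0.38 -1.04  1.88  0.37  1.09  0.88]
mag 114 [ 0.58  0.44 -1.17  1.88  0.45  1.13  1.22]
mag 135 [ 0.58  0.44 -1.17  1.88  0.45  1.13  1.59]
mag -66 [ 0.26  0.29 -0.73  1.89  0.22  1.04 -1.71]
mag -90 [ 0.23  0.28 -0.69  1.89  0.21  1.04 -2.12]
mag -45 [ 0.29  0.3  -0.77  1.89  0.24  1.05 -1.36]
65.70646984690485 257.77854844936945 193.99837423544537 1.975
```

View pics/w1.png

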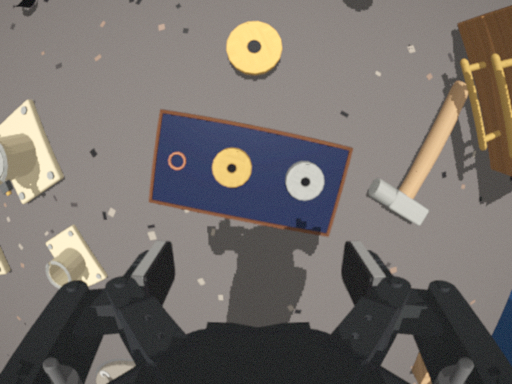

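The wrist view shows the tray with the brass die at (232,168), the steel die at (305,181) and the ring at (177,161); the big brass disc at (254,47) is outside it. Next: exact die centres, then a look at the magazine.

```bash
cat >> h.py <<'E'
def R(deg):
    th=np.radians(deg);y=np.array([np.cos(th),np.sin(th),0]);z=np.array([0,0,-1.]);return np.column_stack([np.cross(y,z),y,z])
E
python3 - <<'E'
from h import *
b=cam('wrist');g=cv2.cvtColor(b['color'],cv2.COLOR_BGR2HSV)
def disc(box,lo,hi):
    x0,y0,x1,y1=box;m=cv2.inRange(g[y0:y1,x0:x1],lo,hi)
    k=max(cv2.findContours(m,cv2.RETR_EXTERNAL,cv2.CHAIN_APPROX_NONE)[0],key=cv2.contourArea)
    return np.array(cv2.minEnclosingCircle(k)[0])+(x0,y0),cv2.minEnclosingCircle(k)[1]
def spot(u,v,z):
    x,y=int(u)-9,int(v)-9;m=((g[y:y+18,x:x+18,2]<70)*255).astype(np.uint8)
    k=max(cv2.findContours(m,cv2.RETR_EXTERNAL,cv2.CHAIN_APPROX_NONE)[0],key=cv2.contourArea)
    M=cv2.moments(k);q=(x+M['m10']/M['m00'],y+M['m01']/M['m00']);return q,onz(b,*q,z,True).round(4)
print(spot(232,168,.02),spot(305,181,.02))
print(disc((195,140,265,200),(15,120,100),(35,255,255)))
movep(np.array([.43,.115,.26]),R(-66));w=cam('wrist','w2.png');print(ray(w,w['cx'],w['cy'],True),get_time_s())
E
```

```text
((231.0848484848485, 167.87878787878788), array([ 0.4792, -0.2005,  0.02  ])) ((304.9107142857143, 181.3452380952381), array([ 0.4631, -0.287 ,  0.02  ]))
(array([231.5       , 167.26922989]), 19.787803649902344)
(array([0.49484905, 0.14190581, 0.37743252]), array([-0.2534271 , -0.11259063, -0.96077992])) 3.3833
```

View pics/w2.png

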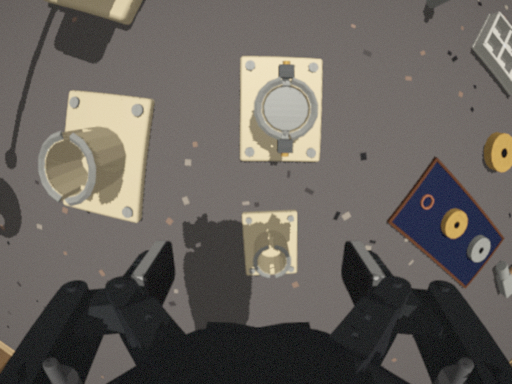

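The wrist view shows the right magazine with its rim centred near (286,110), catch blocks at (286,71) and (285,146), and base screws near (250,66), (315,67), (249,152) and (312,152).

Run:
```python
from h import *
w=cam('wrist')
im=w['color'];sub=cv2.resize(im[70:150,240:330],None,fx=4,fy=4,interpolation=cv2.INTER_CUBIC)
h=cv2.cvtColor(sub,cv2.COLOR_BGR2HSV)
c=cv2.HoughCircles(cv2.medianBlur(cv2.cvtColor(sub,cv2.COLOR_BGR2GRAY),5),cv2.HOUGH_GRADIENT_ALT,1.5,5,param1=120,param2=.6,minRadius=70,maxRadius=140)
if c is not None:
  for u,v,r in c[0][:5]:
    u0,v0=u/4+240-.375,v/4+70-.375
    P=onz(w,u0,v0,.08,True);Q=[onz(w,u0+r/4*np.cos(t),v0+r/4*np.sin(t),.08,True) for t in np.arange(8)*np.pi/4]
    print(u0,v0,r/4,P.round(4),np.mean(Q,0).round(4),[round(2*np.linalg.norm(q-P),4) for q in Q[:4]])
S=[onz(w,u,v,.014,True) for u,v in((250,66),(315,67),(249,152),(312,152))];print('screws',np.mean(S,0))
m=cv2.inRange(cv2.cvtColor(im,cv2.COLOR_BGR2HSV),(15,25,120),(40,140,255))[40:170,230:335]
k=max(cv2.findContours(m,cv2.RETR_EXTERNAL,cv2.CHAIN_APPROX_NONE)[0],key=cv2.contourArea)
bp=cv2.boxPoints(cv2.minAreaRect(k))+(230,40);P=np.array([onz(w,*p,.014,True) for p in bp]);print('base',P.mean(0),np.linalg.norm(np.diff(P,axis=0),axis=1),np.degrees(np.arctan2(*(np.diff(P,axis=0)[:,[1,0]].T))),bp.tolist())
for d in((.475,-.2015,.02),(.4585,-.289,.02)): pass
g=cv2.cvtColor(im,cv2.COLOR_BGR2GRAY)
for u,v in((457,225),(479,250)):
    s=g[v-7:v+8,u-7:u+8];mm=(s<60).astype(np.uint8);M=cv2.moments(mm,True);q=(u-7+M['m10']/M['m00'],v-7+M['m01']/M['m00']);print(q,onz(w,*q,.02,True))
```

```text
286.5 107.125 22.0335 [0.5097 0.1172 0.08  ] [0.5098 0.1171 0.08  ] [np.float64(0.0442), np.float64(0.0441), np.float64(0.0443), np.float64(0.0441)]
286.5 107.125 25.190575 [0.5097 0.1172 0.08  ] [0.5099 0.1171 0.08  ] [np.float64(0.0507), np.float64(0.0505), np.float64(0.0506), np.float64(0.0504)]
282.0 118.375 32.112507 [0.4975 0.1166 0.08  ] [0.4977 0.1164 0.08  ] [np.float64(0.0648), np.float64(0.0648), np.float64(0.0649), np.float64(0.0643)]
293.25 115.75 32.07089 [0.5047 0.1075 0.08  ] [0.5049 0.1073 0.08  ] [np.float64(0.0654), np.float64(0.0651), np.float64(0.0649), np.float64(0.0644)]
screws [0.50868737 0.11585103 0.014     ]
base [0.50971427 0.11745479 0.014     ] [0.13167939 0.10226904 0.13362937] [  22.68047302  -65.61353328 -155.89821201] [[237.46548080444336, 160.81292724609375], [239.05389785766602, 54.38886070251465], [323.27394104003906, 55.6458740234375], [321.68553161621094, 162.06993865966797]]
(456.38461538461536, 224.46153846153845) [ 0.47951751 -0.19926973  0.02      ]
(480.8333333333333, 250.0) [ 0.4631368  -0.28611573  0.02      ]
```

```bash
cat >> h.py <<'E'
MAG=np.array([.509,.1165]);RR=R(-66.5)
def fz(): return float(get_wrist_force()[2])
def pick(x,y,zt=.036):
    command_gripper(.064)
    movep(np.array([x,y,.12]),RR); move_straight(np.array([x,y,zt]),vel=.08)
    command_gripper(.03,30); print('width',get_gripper_width(),'z',get_tcp_pos()[2],'fz',fz())
    move_straight(np.array([x,y,.16]),vel=.15); print('lifted',get_gripper_width(),fz(),get_time_s())
E
python3 - <<'E'
from h import *
pick(.479,-.200)
movep(np.array([*MAG,.16]),RR); print(get_tcp_pos(),fz()); w=cam('wrist','w3.png')
cv2.imwrite('pics/s3.png',cv2.resize(cam('scene')['color'][110:230,240:400],None,fx=4,fy=4,interpolation=cv2.INTER_CUBIC)); print(get_time_s())
E
```

```text
width 0.04387957616952301 z 0.03686254834448105 fz 4.810559376416767
lifted 0.044055274105137564 -1.8796031135399531 7.5917
[0.50914655 0.11468696 0.15963202] -1.1350061222372592
8.9
```

View pics/w3.png

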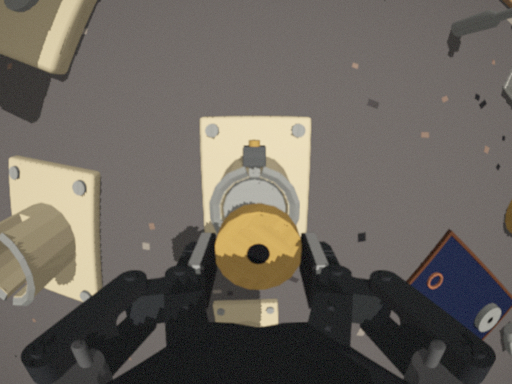

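View pics/s3.png

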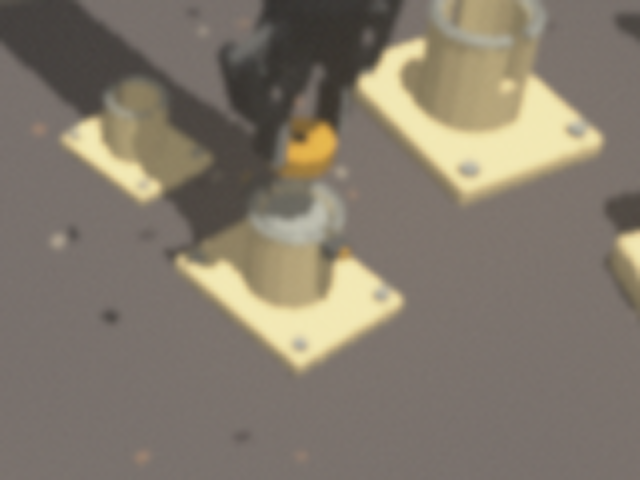

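Wrist view: the brass die is held between the pads with its spot at (258,254) and the magazine mouth behind it at (255,205). I'll check its offset in the tool frame.

```bash
cat >> h.py <<'E'
def heldspot(top):
    w=cam('wrist');p=get_tcp_pos();g=cv2.cvtColor(w['color'],cv2.COLOR_BGR2GRAY)[240:270,243:275]
    M=cv2.moments((g<45).astype(np.uint8),True);q=(243+M['m10']/M['m00'],240+M['m01']/M['m00'])
    P=onz(w,*q,p[2]-top,True);print('spot',q,M['m00'],P,'rel tool',get_tcp_rot().T@(P-p));return P
E
python3 - <<'E'
from h import *
print(get_tcp_pos(),get_tcp_rot().round(4).tolist(),get_gripper_width())
heldspot(.0169)
w=cam('wrist');h=cv2.cvtColor(w['color'],cv2.COLOR_BGR2HSV)[190:300,200:320]
m=cv2.inRange(h,(10,120,150),(35,255,255));k=max(cv2.findContours(m,cv2.RETR_EXTERNAL,cv2.CHAIN_APPROX_NONE)[0],key=cv2.contourArea)
print(cv2.fitEllipse(k), cv2.boundingRect(k))
E
```

```text
[0.50931791 0.11440677 0.15979142] [[0.9183, 0.3958, -0.0003], [0.3958, -0.9183, -0.0009], [-0.0006, 0.0007, -1.0]] 0.04415991183817187
spot (257.71147540983605, 253.7672131147541) 305.0 [0.50927848 0.11433385 0.14294652] rel tool [-0.00012763  0.00023465  0.0169002 ]
((57.37079620361328, 45.90621566772461), (48.760013580322266, 86.79653930664062), 88.82445526123047) (15, 19, 85, 55)
```

```bash
cat >> h.py <<'E'
def fine(z,vel=.05,xy=MAG,off=[np.zeros(3)]):
    t=np.array([*xy,z]);move_straight(t+off[0],RR,vel)
    e=t-get_tcp_pos(); e[2]=0; off[0]=np.clip(off[0]+e,-.005,.005)
def place(zend=.106):
    fine(.14);wait(.2);fine(.13);f0=fz();print('before',get_tcp_pos(),f0)
    z=.122
    while z>zend:
        fine(z,.06);f=fz()-f0
        if f>3: print('contact');break
        z-=.002
    print('at',get_tcp_pos(),fz()-f0,get_wrist_force())
E
python3 - <<'E'
from h import *
place(); heldspot(.0169); print(get_gripper_width(),get_time_s())
E
```

```text
before [0.50877761 0.11636522 0.12948474] -0.9695677719564372
contact
at [0.50926008 0.11661372 0.10831929] 4.858032022251729 [-1.52268717 -0.26102659  3.88846425]
spot (257.6831683168317, 253.9009900990099) 303.0 [0.50915218 0.11650248 0.09144014] rel tool [-1.62992464e-04  2.98792592e-05  1.68999440e-02]
0.044006405835459485 12.1833
```

```bash
cat >> h.py <<'E'
def press(zstop,zstart=.130,step=.0015,fmax=22,vel=.04):
    fine(.150,.15);command_gripper(0.0);fine(zstart+.005);fine(zstart);f0=fz();z=zstart;log=[]
    while True:
        z-=step;fine(z,vel);p=get_tcp_pos();f=fz()-f0;log.append((round(p[2]*1e3,1),round(f,1)))
        if p[2]<=zstop or f>fmax or z<zstop-.008: break
    print(log,get_tcp_pos(),get_time_s());return z
E
python3 - <<'E'
from h import *
p=get_tcp_pos();command_gripper(.066);print(get_time_s())
fine(.125,.1)
z=press(.087)
fine(.12,.06);fine(.16,.15)
b=cam('scene');cv2.imwrite('pics/s4.png',np.hstack([cv2.resize(b['color'][140:210,280:350],(400,400),interpolation=cv2.INTER_CUBIC)]));print(get_time_s())
E
```

```text
12.525
[(np.float64(128.5), -1.3), (np.float64(126.9), -2.2), (np.float64(125.4), -0.8), (np.float64(123.9), -0.7), (np.float64(122.4), -0.1), (np.float64(120.9), -0.7), (np.float64(119.4), -0.7), (np.float64(117.9), -1.5), (np.float64(116.6), 0.1), (np.float64(115.3), 2.1), (np.float64(113.7), 3.2), (np.float64(112.3), 3.6), (np.float64(110.9), 4.2), (np.float64(109.3), 4.1), (np.float64(108.1), 7.0), (np.float64(106.1), 3.4), (np.float64(104.4), 2.9), (np.float64(102.7), 3.5), (np.float64(101.1), 4.7), (np.float64(99.5), 3.3), (np.float64(97.9), 3.6), (np.float64(96.4), 2.8), (np.float64(94.8), 3.2), (np.float64(93.4), 4.2), (np.float64(92.0), -1.3), (np.float64(91.5), 5.9), (np.float64(90.5), 5.4), (np.float64(89.3), 5.3), (np.float64(88.0), 5.8), (np.float64(86.6), 5.3)] [0.50917039 0.11663894 0.08655828] 21.9917
23.1917
```

View pics/s4.png

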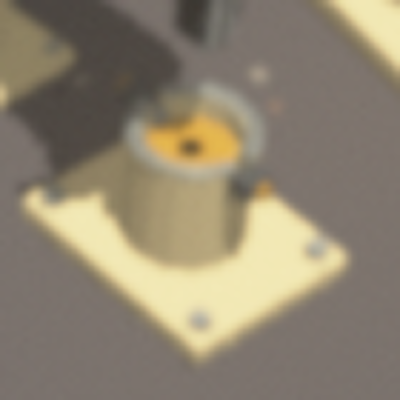

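The scene crop shows the brass die seated well below the rim at (190,145). It is held: without the catches it would stand 11 mm proud. Now the steel die.

Run:
```python
from h import *
pick(.463,-.2867)
fine(.16);heldspot(.0169)
place(.1062);print(get_gripper_width())
command_gripper(.066);fine(.125,.1)
fine(.150,.15);cv2.imwrite('pics/w5.png',np.hstack([cam('wrist')['color'],cv2.resize(cam('scene')['color'][140:210,280:350],(288,384),interpolation=cv2.INTER_CUBIC)]));print(get_time_s())
```

```text
width 0.044006943461418084 z 0.036891434979682725 fz 5.355951111265175
lifted 0.04395067448510296 -2.2075260973836377 27.825
spot (257.7687296416938, 254.23778501628664) 307.0 [0.50870672 0.1162576  0.14309789] rel tool [-3.77368898e-04  8.39130970e-05  1.68999982e-02]
before [0.50874749 0.11639305 0.12947139] -0.9744065662597796
at [0.50900744 0.11654035 0.10786255] -0.9689476354755189 [ 0.25476814 -0.07461365 -1.9433542 ]
0.043527259000741995
40.35
```

View pics/w5.png

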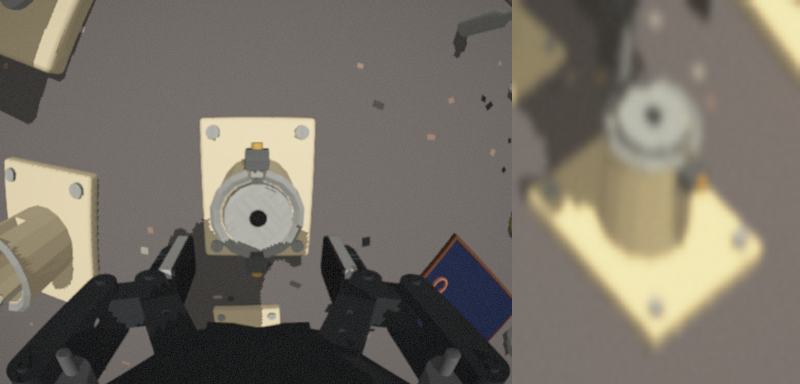

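The steel die sits level in the mouth at (258,218). Now the careful press.

Run:
```python
from h import *
command_gripper(0.0)
fine(.118,.12);wait(.2);f0=np.mean([fz() for _ in range(5)]);log=[];z=.114
while True:
    fine(z,.04);p=get_tcp_pos();f=fz()-f0;log.append((round(float(p[2])*1e3,2),round(f,1)))
    if p[2]<=.0904 or f>20 or z<.086: break
    z-=.002 if p[2]>.096 else .0006
print(log,get_time_s())
fine(.118,.1);fine(.16,.2)
cv2.imwrite('pics/w6.png',np.hstack([cam('wrist')['color'],cv2.resize(cam('scene')['color'][140:210,280:350],(288,384),interpolation=cv2.INTER_CUBIC)]));print(get_time_s())
```

```text
[(113.93, np.float64(-0.5)), (111.86, np.float64(-0.3)), (109.88, np.float64(-0.8)), (108.13, np.float64(2.9)), (106.25, np.float64(3.8)), (104.36, np.float64(4.4)), (102.47, np.float64(4.6)), (100.44, np.float64(5.4)), (98.32, np.float64(5.1)), (96.24, np.float64(4.8)), (94.2, np.float64(5.0)), (93.63, np.float64(5.4)), (93.03, np.float64(6.2)), (92.38, np.float64(5.8)), (91.57, np.float64(4.5)), (90.96, np.float64(5.9)), (90.34, np.float64(6.3))] 45.85
46.7333
```

View pics/w6.png

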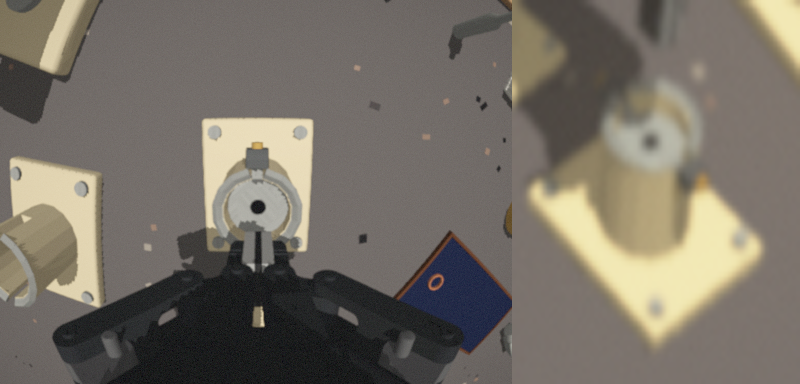

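The steel die now sits well below the rim, with its spot at (258,207) in the wrist view. I'll check its height by triangulation.

Run:
```python
from h import *
w=cam('wrist');s=cam('scene')
g=cv2.cvtColor(w['color'],cv2.COLOR_BGR2GRAY)[195:220,245:272];M=cv2.moments((g<60).astype(np.uint8),True);qw=(245+M['m10']/M['m00'],195+M['m01']/M['m00'])
g=cv2.resize(cv2.cvtColor(s['color'],cv2.COLOR_BGR2GRAY)[160:172,307:321],None,fx=4,fy=4,interpolation=cv2.INTER_CUBIC);M=cv2.moments((g<110).astype(np.uint8),True);qs=(307+(M['m10']/M['m00'])/4-.375,160+(M['m01']/M['m00'])/4-.375)
def zat(c,q,fish):  # height where ray passes nearest the bore axis
    o,d=ray(c,*q,fish);t=((MAG-o[:2])@d[:2])/(d[:2]@d[:2]);P=o+t*d;return P.round(4)
print(qw,zat(w,qw,True),qs,zat(s,qs,False),get_time_s())
# rim reference in old picture: steel resting at ~.083
old=cv2.imread('pics/w5.png')[:,:512];print('tip z',get_tcp_pos())
```

```text
(257.7686567164179, 205.61940298507463) [0.5089 0.1166 0.0651] (309.80357142857144, 162.29383116883116) [0.5052 0.1076 0.0762] 46.8333
tip z [0.50888693 0.11676906 0.15879997]
```

Run:
```python
from h import *
wait(.3);print(finish_job())
```

```text
the job is handed in; nothing more can be done
None
```

I loaded both dies and handed the job in at about 47 s of robot time: the catches hold the brass die, with the steel die on top of it. The wrist view puts the steel die's top at about 65 mm (66.5 mm expected when caught), wrist force while pressing it stayed near 6 N, and a scene-camera cross-check was unusable.

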